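# Step a divided tray under a filling funnel

### The arm

A 7-joint arm with a two-finger parallel gripper is mounted at the origin on a cart in front of the work surface, level with it; the furniture and walls round the work are solid. World frame = base frame: x ahead of the robot, y to its left, z up, the work surface at z = 0. Lengths are in m, angles in rad, forces in N, time in s.
With the tool pointing down it reaches from about 0.4 to 0.875 m from the base axis. Payload 6.5 kg.
Tool frame: the origin (TCP) lies midway between the tips of the shut fingers; the grasp point (between the pads) lies behind it (r.grip_point_offset is the z of the grasp point in the tool frame, in m); z points along the fingers, y is the line along which they close (so a half turn about z gives the same grasp; the last joint's range is limited). The gripper opens to 88 mm and grips with 3 to 60 N. Pads are 18 mm wide; open, the fingers measure 123 mm over their backs; the gripper's body (75 mm by 187 mm) begins 45 mm behind the grasp point.
Start: joints at [1.041, 0.536, -0.004, 1.538, 0.003, 1.067, -0.071], TCP at [0.291, -0.581, 0.239] pointing down, gripper open.
Joint ranges: [-2.7, 2.7], [-0.37, 2.16], [-1.27, 1.26], [0.24, 2.4], [-1.31, 4.45], [0.19, 1.91], [-2.76, 2.76]. Speed limits (rad/s): [2.39, 2.39, 3.14, 3.14, 3.14, 3.14, 3.14].

### API

Orientations are given as a rotation vector (axis times angle).
In Python, from plant import r, optics gives the robot as it stands.
- The arm moves only by the tool jog_arm, never from a script. Its argument "commands" is a list of rows, each a list of 4 numbers: the shift along the tool's x, y, z in mm, then the turn about the tool's z in degrees. In form: [[tx, ty, tz, twist], ...]. A call has 1 to 12 rows; each row is the pose to reach, as a shift and turn from the pose commanded when the call began, along the tool's axes at that moment; what a row does not reach only later rows make up. A row lasts 1/10 s, in which the tool goes at most 50 mm and 8.59 degrees, less where a joint would pass 70% of its speed; a pose out of reach is approached as far as the arm can. A call with a gripper value outside its range is refused whole. "gripper" is the opening, from -1 (shut) to 1 (fully open), set as the call begins (left out, the last holds). The fingers move at their own pace and stop on an object; "squeeze" is the grip in N (left out, the last holds). Time passes only in rows, so rows that repeat a pose let the fingers close. It gives the time, the measured TCP pose, the force, the opening and the grip force at its end, in the units of the state.
- r.get_state(): the state, without advancing time (a new reading comes with each control period).
- optics.get_image(name): name is "scene" or "side" or "wrist"; returns (picture, depth): 480x640x3 uint8, red, green, blue; 480x640 float32, m along the optical axis (not along the pixel's ray), 0 where there is no reading.
- optics.get_calibration(name): a dict with "fovy" (degrees; the focal length in pixels is half the picture's height over the tangent of half this angle, whatever the lens; pixels are square), "cx", "cy" (the principal point, pixels), "k1" (the pictures are not rectified: a ray, as slopes to the right and down, at radius r is drawn at 1 + k1 r^2 times it, then the intrinsics apply), "R" (3x3) and "t" (3): a world point X has camera coordinates R X + t; the wrist camera has in their place "hand_eye" (4x4, takes a point from camera to tool coordinates, whose origin is the TCP and whose axes are the flange's). Camera axes: x right, y down, z forward; pixel columns grow to the right and rows downward; lengths in m; the calibration is good to about 2 mm. A picture is of the moment at which its call begins: read the wrist's pose just before it. get_calibration takes no time and is no camera call.
- r.finish_job(): hands the job in; it is judged then, once.
The state is a dict: "time": time; "joint_pos": joint angles; "joint_vel": joint speeds; "joint_efforts": joint torques, N m; "ee_pos": TCP position; "ee_rot": TCP orientation; "contact_force": force on the tool from outside, world axes, zero at the start; "torque": the same for the moment, N m; "finger_gap": opening from 0.0 (shut) to 1.0 (fully open); "gripper_force": force on a finger pad.
Only numpy, scipy, OpenCV 4.12 (cv2) and the standard library are available. Lean on these libraries where they do the work, as an engineer would, in place of code of your own. Each camera call takes 0.05 s, during which the arm holds its last target. There are 200 camera calls.

### The job

Move the divided tray on its two slides (the upright black handle on its front is for this) until the cell with the round mark is centred under the funnel's spout, and drop the round spacer through the funnel into that cell. Then step the tray until the cell with the square mark is centred under the spout, and drop the square block through the funnel into it. Both parts must end up lying in their own cells; leave the other things on the table where they are.

Things in the scene. Friction and masses are not known exactly. Their poses are not given: they have to be found in the camera images.
- station: Fixed filling station: bed 90 x 334 x 12 mm, two posts 153 mm to either side and 26 mm behind the centre, cross beam (top at 148 mm) holding a steel funnel over the centre. Origin: on the table, under the funnel; x away from the robot, y along the bed, z up. The tray rides on two crossed slides that stay where left (friction 1.5 N plus 6 N per m/s each).
- saddle (a joint): Position of the lower slide in m: the tray with its handle moves along the station's y by this much; 0 is mid-travel (tray centre under the funnel), range -0.06 to 0.06.
- carrier (a joint): Position of the upper slide in m: the tray with its handle moves along the station's x (away from the robot) by this much; 0 is mid-travel, range -0.035 to 0.035.
- handle (a point): Grip point, 72 mm up, on the tray's upright black handle: tab 14 mm (station's y) x 22 mm (x), from 40 to 93 mm above the table, 85 mm in front of the tray's centre (robot's side), 25 mm clear of the tray's wall. Moves with the tray; axes as the station's. The funnel overhangs when the tray is far: lean the gripper 30 to 45 degrees back to the robot.
- cell_round (a point): Centre of the floor (43 mm above the table) of the cell with a flat black round mark, 28 mm across: the corner cell at +x, +y, 23.5 and 47 mm from the tray's centre. White tray 97 x 144 mm, 2 cells along x by 3 along y, each 44 mm square and 27 mm deep, walls 3 mm, their top 70 mm above the table. Moves with the tray; axes as the station's.
- cell_square (a point): The same for the cell with a flat black square mark (26 mm): the opposite corner cell at -x, -y, 23.5 and 47 mm from the tray's centre. Moves with the tray; axes as the station's.
- spout (a point): Centre of the lower end of the funnel's spout, 82 mm above the table (12 mm above the tray's walls), on the funnel's vertical axis over the station's origin; the bore is 35 mm wide. Fixed to the station; axes as the station's.
- funnel_rim (a point): Centre of the funnel's round open top, 190 mm above the table, 94 mm across outside, 88 mm inside; it narrows to the spout 132 mm above the table. Fixed.
- round_spacer: Loose round steel spacer, 22 mm in diameter and 18 mm tall with a small 12 mm round head on top (22 mm in all), 40 g, standing on the table. Origin: centre of its underside, z up. Behind the parts an upright 40 mm square post of the line, taller than the arm, stands at x 0.61, y 0.10 in the robot's frame: keep the hand and wrist clear of it.
- square_block: Loose square steel block, 19 x 19 x 18 mm with the same small 12 mm round head on top (22 mm in all), 40 g, standing on the table. Origin: centre of its underside, z up; sides along its x and y.
- round_spacer_mid (a point): Point on the round spacer's axis at half its height, 11 mm above its underside.
- square_block_mid (a point): Point on the square block's axis at half its height, 11 mm above its underside.
- plug_gauge: Bystander: plug gauge, black knurled rod with steel ends, 22 x 113 x 22 mm, lying. Origin under its middle.
- box_pads: Bystander: larger carton 45 x 85 x 60 mm. Origin under its middle.
- box_blades: Bystander: small carton 35 x 75 x 45 mm. Origin under its middle.

How it is judged:
By the outcome, as a careful person would: the job done as asked, in the order asked, and still so for the second after the job is handed in, with the robot touching nothing.
It also fails if it takes over 72 s, if anything falls off the work surface, if the arm or the gripper's body presses on something with over 40 N, if the wrist force passes 120 N, or if a joint passes its speed limit or range.

## Working session

There is one attempt and no reset: what is moved stays moved. The work goes in short steps, Python scripts to look and compute and a tool call to move; the robot and the scene stay as the last step left them, time stands still between calls to the robot, and variables do not carry over. Pictures are saved under pics/ and viewed, at most 10 in all, crops included, and the job is handed in when it is done.

Besides the shell and the picture viewer there is one more tool, called after "Emit:" as name(argument=value, ...) on one line, values as JSON. jog_arm: Moves the arm, as the interface text tells. Its arguments: {"type":"object","properties":{"commands":{"type":"array","items":{"type":"array","items":{"type":"number"}}},"gripper":{"type":"number"},"squeeze":{"type":"number"}},"required":["commands"]}

```bash
ls; mkdir -p pics; python3 - <<'E'
from plant import r, optics
import cv2, numpy as np
for n in ("scene","side"):
    im,d=optics.get_image(n); cv2.imwrite(f"pics/{n}0.png",im[:,:,::-1]); np.savez(f"pics/{n}0.npz",im=im,d=d)
    print(n,optics.get_calibration(n))
print(optics.get_calibration("wrist")); print(r.grip_point_offset); s=r.get_state(); print(s)
E
```

```text
pics
scene {'fovy': 55.74991829293943, 'cx': 317.6048290347647, 'cy': 241.64653822028484, 'k1': -0.0742251286362504, 'R': array([[-0.89466552, -0.44672954, -0.00251635],
       [-0.22402808,  0.45352022, -0.86263018],
       [ 0.3865036 , -0.77120175, -0.50582886]]), 't': array([0.44467352, 0.18105963, 0.99083322])}
side {'fovy': 43.169425866810094, 'cx': 322.5810164568772, 'cy': 238.97717060586132, 'k1': -0.05368603713633732, 'R': array([[ 0.85066045, -0.52543765,  0.01708996],
       [-0.23144528, -0.40349192, -0.88522729],
       [ 0.47202741,  0.74907245, -0.46484469]]), 't': array([-0.35185178,  0.26951104,  1.26047552])}
{'fovy': 63.45137459857594, 'cx': 311.2453257702097, 'cy': 237.136435122155, 'k1': -0.08728432859775025, 'hand_eye': array([[-4.02045705e-04, -9.65262865e-01, -2.61280387e-01,
         6.68455091e-02],
       [ 9.99999361e-01, -1.11930123e-04, -1.12524120e-03,
         7.14389467e-04],
       [ 1.05690840e-03, -2.61280672e-01,  9.65262292e-01,
        -1.46326381e-01],
       [ 0.00000000e+00,  0.00000000e+00,  0.00000000e+00,
         1.00000000e+00]])}
-0.0187
{'time': 0.1, 'joint_pos': array([ 1.04080224,  0.53709126, -0.00442788,  1.53870641,  0.00255783,
        1.06731614, -0.07121389]), 'joint_vel': array([ 0.00081101, -0.00236009, -0.00052414, -0.00149785,  0.0017263 ,
       -0.00022434, -0.00113379]), 'joint_efforts': array([ 3.52950090e-03, -5.72077775e+01,  9.94465314e-01, -2.52231002e+01,
       -5.61694521e-02,  1.34290740e-02,  2.69576651e-05]), 'ee_pos': array([ 0.29053279, -0.58086567,  0.23795271]), 'ee_rot': array([-3.05607336e+00, -7.21722644e-01,  6.69895679e-04]), 'contact_force': array([ 0.02769984, -0.56213233, -0.37291744]), 'torque': array([ 0.00970293,  0.04085933, -0.00932286]), 'gripper_force': 0.0, 'finger_gap': 1.0001302912987484}
```

View pics/scene0.png

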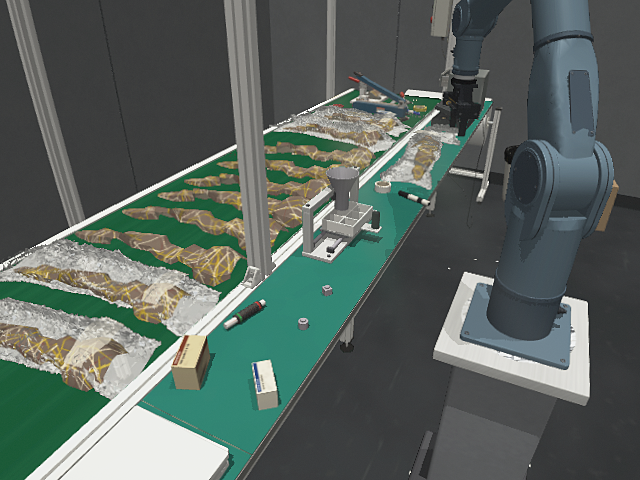

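View pics/side0.png

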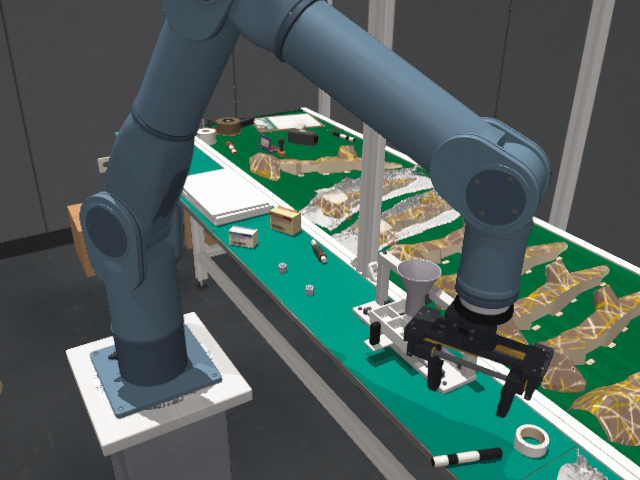

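The scene view shows the funnel at (343,180) with its tray and black handle at (376,218), and the parts at (327,290) and (303,323). The side view shows the parts at (282,267) and (310,290), the funnel at (418,275), and the handle at (375,333). I'll write helpers and look at enlarged crops.

```bash
cat > h.py <<'E'
import numpy as np, cv2
from scipy.spatial.transform import Rotation as Ro
from plant import r, optics
def calib(n, st=None):
    c=optics.get_calibration(n); f=240/np.tan(np.radians(c["fovy"])/2)
    if n=="wrist":
        T=np.eye(4); T[:3,:3]=Ro.from_rotvec(st["ee_rot"]).as_matrix(); T[:3,3]=st["ee_pos"]
        W=np.linalg.inv(T@c["hand_eye"]); R,t=W[:3,:3],W[:3,3]
    else: R,t=c["R"],c["t"]
    K=np.array([[f,0,c["cx"]],[0,f,c["cy"]],[0,0,1.]])
    return K,np.array([c["k1"],0,0,0,0.]),np.array(R),np.array(t)
def pts(cal,uv,z):            # pixels + depth -> world
    K,D,R,t=cal; n=cv2.undistortPointsIter(np.float64(uv).reshape(-1,1,2),K,D,None,None,(3,50,1e-10)).reshape(-1,2)
    z=np.ravel(z)[:,None]; return (np.c_[n*z,z]-t)@R
def onplane(cal,uv,h):        # pixels -> world at height h
    a=pts(cal,uv,np.ones(len(uv))); o=-cal[2].T@cal[3]; d=a-o
    return o+d*((h-o[2])/d[:,2])[:,None]
def proj(cal,X):
    K,D,R,t=cal; return cv2.projectPoints(np.float64(X).reshape(-1,1,3),cv2.Rodrigues(R)[0],t,K,D)[0].reshape(-1,2)
def cloud(cal,d):
    v,u=np.mgrid[:480,:640]; P=pts(cal,np.c_[u.ravel(),v.ravel()],d.ravel()).reshape(480,640,3); P[d<=0]=np.nan; return P
def shot(n,name):
    st=r.get_state(); im,d=optics.get_image(n); cv2.imwrite(f"pics/{name}.png",im[:,:,::-1])
    c=calib(n,st); np.savez(f"pics/{name}.npz",im=im,d=d,R=c[2],t=c[3]); return im,d,c
E
python3 - <<'E'
from h import *
z=np.load("pics/scene0.npz"); c=calib("scene"); P=cloud(c,z["d"])
a=cv2.resize(z["im"][155:265,290:400],(550,550),interpolation=2); b=cv2.resize(z["im"][275:335,290:340],(250,300),interpolation=2)
o=np.zeros((550,800,3),np.uint8); o[:,:550]=a; o[:300,550:]=b
cv2.imwrite("pics/c1.png",o[:,:,::-1])
for n,uv in(("scene",[(327,290),(303,323)]),("side",[(282,267),(310,290)])):
    print(onplane(calib(n),uv,.012))
# funnel rim top points
for n in("scene","side"):
    z=np.load(f"pics/{n}0.npz"); P=cloud(calib(n),z["d"])
    m=(np.abs(P[...,2]-.188)<.006)&(P[...,0]>.3)&(P[...,0]<.8)&(np.abs(P[...,1]+.3)<.35); Q=P[m]; v=np.argwhere(m)
    print(n,len(Q),np.nanmin(Q,0),np.nanmax(Q,0),np.median(Q,0))
E
```

```text
[[0.42748141 0.08905203 0.012     ]
 [0.42242908 0.21999622 0.012     ]]
[[0.41972949 0.21593007 0.012     ]
 [0.42630831 0.08081504 0.012     ]]
scene 221 [ 0.47474082 -0.24965035  0.18203401] [ 0.56757978 -0.15575193  0.19356971] [ 0.52452389 -0.21767497  0.18707758]
side 385 [ 0.47209312 -0.25082923  0.18201301] [ 0.56682919 -0.15536886  0.19386965] [ 0.52700153 -0.19724233  0.18753416]
```

View pics/c1.png

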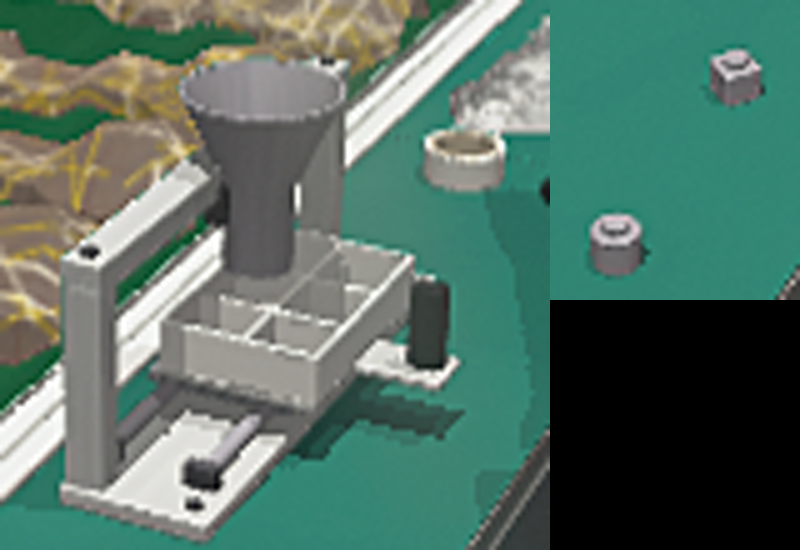

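The crop shows the square block at scene (327,290) and the round spacer at (303,323). The tray sits forward and toward the robot's right. Next I'll get the station yaw and tray position from the clouds.

```bash
python3 - <<'E'
from h import *
for n in("scene","side"):
    z=np.load(f"pics/{n}0.npz"); P=cloud(calib(n),z["d"]); im=z["im"].astype(int)
    box=(P[...,0]>.33)&(P[...,0]<.65)&(P[...,1]>-.42)&(P[...,1]<-.0)
    def rep(l,m):
        Q=P[m&box]; 
        if len(Q)<5: print(n,l,len(Q)); return
        print(n,l,len(Q),cv2.minAreaRect(np.float32(Q[:,:2]*1000)), Q.mean(0).round(4))
    Z=P[...,2]
    rep("tray top",(np.abs(Z-.069)<.0035)&(im.min(2)>120)&(P[...,0]<.6))
    rep("beam top",(np.abs(Z-.148)<.004)&(P[...,0]>.535))
    rep("bed",(np.abs(Z-.012)<.003)&(im.min(2)>130)&(P[...,0]<.6))
    rep("handle",(Z>.045)&(Z<.1)&(im.max(2)<70)&(P[...,0]<.5))
    rep("handletop",(Z>.088)&(Z<.1)&(im.max(2)<80)&(P[...,0]<.5))
E
```

```text
scene tray top 252 ((503.6269226074219, -160.83770751953125), (252.90390014648438, 102.00174713134766), 87.68489074707031) [ 0.4965 -0.1847  0.0685]
scene beam top 270 ((547.3270874023438, -202.5497283935547), (330.3396301269531, 25.616191864013672), 88.75890350341797) [ 0.5479 -0.122   0.1483]
scene bed 400 ((488.2331848144531, -197.81045532226562), (342.49139404296875, 86.6727294921875), 79.05523681640625) [ 0.5096 -0.0818  0.0125]
scene handle 119 ((414.851806640625, -196.56373596191406), (20.705610275268555, 13.64807415008545), 16.40601348876953) [ 0.415  -0.1977  0.0704]
scene handletop 19 ((415.8291320800781, -199.34242248535156), (19.469432830810547, 9.411380767822266), 2.8078315258026123) [ 0.4152 -0.1991  0.0909]
side tray top 282 ((496.6849365234375, -202.06463623046875), (326.8381652832031, 99.43981170654297), 86.03271484375) [ 0.4823 -0.1692  0.0686]
side beam top 339 ((549.3923950195312, -163.9013671875), (252.2415008544922, 28.727052688598633), 89.97818756103516) [ 0.5455 -0.1701  0.1483]
side bed 720 ((528.881591796875, -203.38473510742188), (339.14593505859375, 125.87320709228516), 88.03790283203125) [ 0.5039 -0.2692  0.0119]
side handle 207 ((412.298828125, -209.05377197265625), (14.554886817932129, 22.46898651123047), 67.6131820678711) [ 0.4109 -0.2088  0.0721]
side handletop 39 ((412.82867431640625, -206.6809844970703), (8.749423027038574, 21.652324676513672), 79.93144226074219) [ 0.4124 -0.2071  0.0915]
```

```bash
cat >> h.py <<'E'
def go(x,y,z,yaw):            # tool-frame command to reach TCP x,y,z (m) with tool x at yaw (deg), tool down
    s=r.get_state(); M=Ro.from_rotvec(s["ee_rot"]).as_matrix(); cur=np.degrees(np.arctan2(M[1,0],M[0,0]))
    d=M.T@(np.array([x,y,z])-s["ee_pos"])*1000; tw=-((yaw-cur+180)%360-180)
    print("t",round(s["time"],2),"pos",s["ee_pos"].round(4),"yaw",cur.round(1),"cmd",d.round(1),round(tw,1),"j7",s["joint_pos"][6].round(2))
E
python3 -c "
from h import *
go(.40,-.21,.33,180)"
```

```text
t 0.1 pos [ 0.2905 -0.5809  0.238 ] yaw 26.6 cmd [ 263.8 -282.9  -91.6] -153.4 j7 -0.07
```

Emit:
jog_arm(commands=[[0, 0, -60, -8], [264, -283, -92, -100], [264, -283, -92, -100], [264, -283, -92, -100], [264, -283, -92, -100], [264, -283, -92, -100], [264, -283, -92, -100], [264, -283, -92, -100], [264, -283, -92, -100], [264, -283, -92, -100], [264, -283, -92, -100], [264, -283, -92, -100]])

```text
time: 1.3
ee_pos: [0.4001, -0.2097, 0.3305]
ee_rot: [-1.403, -2.81, 0.0]
contact_force: [0.7, -0.5, -0.1]
finger_gap: 1.001
gripper_force: 0.0
```

```bash
python3 -c "
from h import *
go(.40,-.21,.33,180)"
```

```text
t 1.3 pos [ 0.4001 -0.2097  0.3305] yaw 126.9 cmd [-0.2 -0.3  0.5] -53.1 j7 0.97
```

Emit:
jog_arm(commands=[[0, 0, 0, -53], [0, 0, 0, -53], [0, 0, 0, -53], [0, 0, 0, -53], [0, 0, 0, -53], [0, 0, 0, -53], [0, 0, 0, -53], [0, 0, 0, -53], [0, 0, 0, -53]])

```text
time: 2.2
ee_pos: [0.4002, -0.2101, 0.3306]
ee_rot: [-0.016, -3.141, -0.0]
contact_force: [-0.5, 0.7, 0.3]
finger_gap: 1.002
gripper_force: 0.0
```

```bash
python3 - <<'E'
from h import *
go(.40,-.21,.33,180)
im,d,c=shot("wrist","w1"); P=cloud(c,d); Z=P[...,2]; im=im.astype(int)
def rep(l,m):
    Q=P[m]; print(l,len(Q),cv2.minAreaRect(np.float32(Q[:,:2]*1000)) if len(Q) else 0, np.median(Q,0).round(4) if len(Q) else 0)
rep("handletop",(Z>.088)&(Z<.098)&(im.max(2)<80)&(P[...,0]<.5)&(abs(P[...,1]+.2)<.1))
rep("traytop",(abs(Z-.07)<.003)&(im.min(2)>100)&(abs(P[...,1]+.2)<.15))
rep("rim",(abs(Z-.189)<.003)&(P[...,0]>.44))
E
```

```text
t 2.2 pos [ 0.4002 -0.2101  0.3306] yaw 179.4 cmd [0.2 0.1 0.6] -0.6 j7 1.87
handletop 203 ((414.159423828125, -204.24095153808594), (11.16015338897705, 18.29401969909668), 89.46180725097656) [ 0.4137 -0.2038  0.0925]
traytop 1199 ((477.7730712890625, -205.00204467773438), (144.83538818359375, 142.67515563964844), 89.05972290039062) [ 0.4777 -0.2069  0.0699]
rim 1138 ((520.794677734375, -203.94338989257812), (94.05413818359375, 82.89751434326172), 0.7003808617591858) [ 0.5505 -0.2034  0.1894]
```

View pics/w1.png

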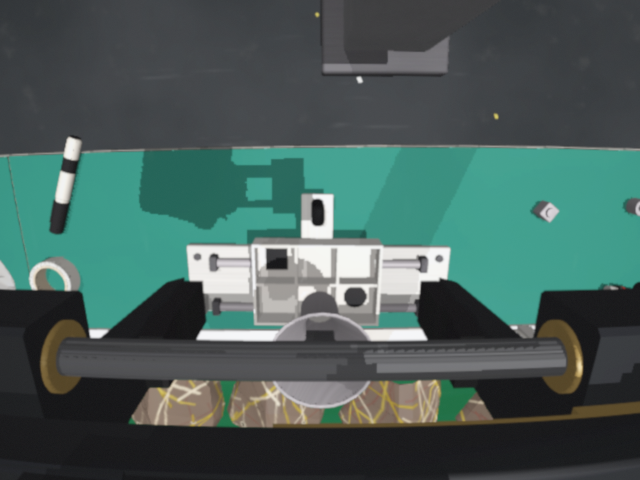

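The wrist view shows the handle at (318,211), the square mark at (277,258), the round mark at (355,297) and the funnel below. Station yaw is about −1°, with saddle ≈ −2 mm and carrier ≈ −22 mm. I'll descend and grip the handle.

Emit:
jog_arm(commands=[[-12, 6, 50, 0], [-12, 6, 100, 0], [-12, 6, 150, 0], [-12, 6, 200, 0], [-12, 6, 240, 0], [-12, 6, 265, 0], [-12, 6, 276, 0], [-12, 6, 276, 0], [-12, 6, 276, 0]])

```text
time: 3.15
ee_pos: [0.4132, -0.2045, 0.0557]
ee_rot: [0.012, 3.14, -0.001]
contact_force: [0.1, -0.4, 0.5]
finger_gap: 1.002
gripper_force: 0.0
```

Emit:
jog_arm(commands=[[0, 0, 0, 0], [0, 0, 0, 0], [0, 0, 0, 0], [0, 0, 0, 0], [0, 0, 0, 0], [0, 0, 0, 0], [0, 0, 0, 0]], gripper=-1, squeeze=20)

```text
time: 3.85
ee_pos: [0.4123, -0.2042, 0.0547]
ee_rot: [-0.012, -3.141, -0.0]
contact_force: [-0.5, -0.2, 0.5]
finger_gap: 0.389
gripper_force: 0.0
```

```bash
python3 -c "
from h import *
go(.4113,-.249,.055,179)"
```

```text
t 3.85 pos [ 0.4123 -0.2042  0.0547] yaw 179.6 cmd [  0.6 -44.8  -0.3] 0.6 j7 1.54
```

Emit:
jog_arm(commands=[[0, 0, 0, 0], [0, 0, 0, 0], [0, 0, 0, 0], [0, 0, 0, 0], [0, 0, 0, 0]])

```text
time: 4.35
ee_pos: [0.4123, -0.2041, 0.0547]
ee_rot: [-0.012, -3.141, -0.0]
contact_force: [-0.6, 0.2, -0.1]
finger_gap: 0.157
gripper_force: 20.0
```

Emit:
jog_arm(commands=[[0.5, -5, 0, 0], [1, -13, 0, 0], [1.5, -21, 0, 0], [2, -29, 0, 0], [2.5, -36, 0, 0], [3, -41, 0, 0], [3, -44, 0, 0], [3, -45, 0, 0], [3, -45, 0, 0], [3, -45, 0, 0]])

```text
time: 5.35
ee_pos: [0.4087, -0.2495, 0.0547]
ee_rot: [-0.012, -3.141, 0.001]
contact_force: [1.0, -1.0, -2.3]
finger_gap: 0.158
gripper_force: 20.0
```

```bash
cat >> h.py <<'E'
def station(n,name):          # tray/handle/rim/marks from a view
    im,d,c=shot(n,name); P=cloud(c,d); Z=P[...,2]; im=im.astype(int); near=(abs(P[...,0]-.48)<.16)&(abs(P[...,1]+.2)<.17)
    for l,m in (("handletop",(Z>.088)&(Z<.098)&(im.max(2)<80)&(P[...,0]<.5)),("traytop",(abs(Z-.07)<.003)&(im.min(2)>100)&(P[...,0]<.6)),
                ("rim",(abs(Z-.188)<.005)&(P[...,0]>.44)),("marks",(abs(Z-.043)<.004)&(im.max(2)<60)&(P[...,0]>.44))):
        k,lab=cv2.connectedComponents((m&near).astype(np.uint8))
        for i in range(1,k):
            Q=P[lab==i]
            if len(Q)>40: print(n,l,len(Q),[np.round(a,1) for a in cv2.minAreaRect(np.float32(Q[:,:2]*1000))])
E
python3 - <<'E'
from h import *
station("scene","s2"); station("side","d2"); s=r.get_state(); print(s["finger_gap"],s["gripper_force"])
E
```

```text
scene traytop 85 [array([ 499.1, -215.3]), array([83.6, 97.8]), np.float64(88.3)]
scene rim 205 [array([ 522.8, -202.2]), array([92.1, 94.8]), np.float64(4.9)]
side handletop 65 [array([ 398.5, -254.6]), array([19. , 49.3]), np.float64(19.8)]
side traytop 216 [array([ 495.5, -267.9]), array([102.4, 116.9]), np.float64(0.2)]
side rim 228 [array([ 530.9, -214.9]), array([97.6, 61.1]), np.float64(47.0)]
0.15786428907419925 20.000252639874816
```

Emit:
jog_arm(commands=[[0, 0, 0, 0], [0, 0, 0, 0], [0, 0, 0, 0], [0, 0, -40, 0], [0, 0, -90, 0], [0, 0, -140, 0], [0, 0, -190, 0], [0, 0, -240, 0], [0, 0, -275, 0], [0, 0, -275, 0], [0, 0, -275, 0]], gripper=0.9)

```text
time: 6.55
ee_pos: [0.4089, -0.2492, 0.3298]
ee_rot: [0.012, 3.141, -0.001]
contact_force: [-0.5, 0.2, -0.4]
finger_gap: 0.949
gripper_force: 0.0
```

```bash
python3 - <<'E'
from h import *
station("wrist","w2"); go(.421,.218,.12,180)
E
```

```text
wrist handletop 204 [array([ 411.2, -250.1]), array([10.1, 19.5]), np.float64(89.5)]
wrist traytop 1163 [array([ 496.9, -251.3]), array([144.6,  97.2]), np.float64(88.9)]
wrist rim 554 [array([ 492.6, -203.5]), array([87.7, 37. ]), np.float64(89.8)]
wrist rim 802 [array([ 558. , -203.6]), array([72.5, 18.8]), np.float64(90.0)]
wrist marks 57 [array([ 512.4, -202.8]), array([ 7.5, 13. ]), np.float64(3.0)]
t 6.6 pos [ 0.4083 -0.2489  0.3287] yaw 179.6 cmd [ -9.6 466.9 209. ] -0.4 j7 1.91
```

View pics/w2.png

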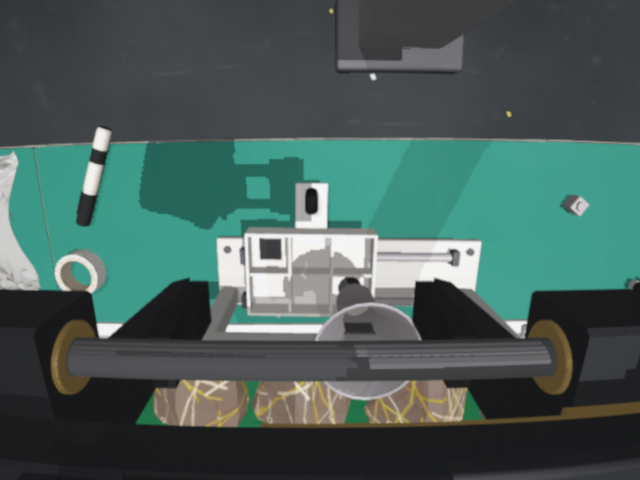

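The tray is placed: the round cell works out at (521,−205) against the spout at (521,−203.5), within about 1.3 mm. Now to the spacer.

Emit:
jog_arm(commands=[[-10, 50, 0, 0], [-10, 100, 20, 0], [-10, 150, 40, 0], [-10, 200, 60, 0], [-10, 250, 80, 0], [-10, 300, 100, 0], [-10, 350, 120, 0], [-10, 400, 150, 0], [-10, 450, 170, 0], [-10, 467, 180, 0], [-10, 467, 180, 0], [-10, 467, 180, 0]], gripper=0.4)

```text
time: 7.8
ee_pos: [0.4202, 0.2185, 0.1478]
ee_rot: [-0.005, -3.137, 0.001]
contact_force: [0.7, -0.2, 0.1]
finger_gap: 0.696
gripper_force: 0.0
```

```bash
python3 - <<'E'
from h import *
im,d,c=shot("wrist","w3"); P=cloud(c,d); Z=P[...,2]
m=(Z>.008)&(Z<.07)&(P[...,0]<.6)
k,lab,st,_=cv2.connectedComponentsWithStats(m.astype(np.uint8))
for i in range(1,k):
    if st[i,4]>60:
        Q=P[lab==i]; T=Q[Q[:,2]>Q[:,2].max()-.008]; print(st[i],[np.round(a,1) for a in cv2.minAreaRect(np.float32(T[:,:2]*1000))],np.nanmax(Q[:,2]))
go(.421,.218,.004,180)
E
```

```text
[ 512  149  128  108 8023] [array([398.2, 410.3]), array([37.2, 75.9]), np.float64(40.4)] 0.04809085121857802
[297 214  30  31 712] [array([422.3, 218.4]), array([21.2, 20.7]), np.float64(44.4)] 0.023901794132884603
[121 219  36  35 741] [array([427.6,  86.6]), array([19.1, 19.5]), np.float64(54.2)] 0.023717791684939142
[  0 288  16  24 253] [array([483.6, -40.2]), array([12.3, 21.3]), np.float64(81.2)] 0.014752605155598834
[ 300  381  114   19 1237] [array([556.3, 256.1]), array([96.3, 18.2]), np.float64(79.9)] 0.0238877870582263
[174 412  68  14 488] [array([592.9, 113.8]), array([24.9,  5.2]), np.float64(80.2)] 0.02417323435673641
t 7.85 pos [0.4212 0.2169 0.1485] yaw 179.6 cmd [ -0.3   1.3 144.5] -0.4 j7 0.59
```

View pics/w3.png

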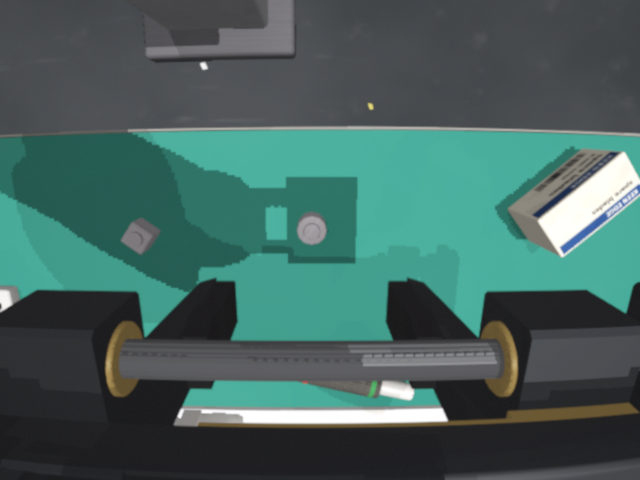

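The spacer is at (312,229) directly below, so world (0.4223, 0.2184). The square block is at (140,236), world (0.4276, 0.0866), with its sides at 54°. I'll grip the spacer.

Emit:
jog_arm(commands=[[-1.5, 1.5, 45, 0], [-1.5, 1.5, 90, 0], [-1.5, 1.5, 120, 0], [-1.5, 1.5, 136, 0], [-1.5, 1.5, 143, 0], [-1.5, 1.5, 143, 0], [-1.5, 1.5, 143, 0]])

```text
time: 8.55
ee_pos: [0.4248, 0.2186, 0.0076]
ee_rot: [0.014, 3.14, 0.0]
contact_force: [-0.4, 0.1, -0.4]
finger_gap: 0.697
gripper_force: 0.0
```

Emit:
jog_arm(commands=[[0, 0, 0, 0], [0, 0, 0, 0], [0, 0, 0, 0], [0, 0, 0, 0], [0, 0, 0, 0], [0, 0, 0, 0], [0, 0, 0, 0]], gripper=-1, squeeze=20)

```text
time: 9.25
ee_pos: [0.424, 0.2193, 0.0068]
ee_rot: [0.011, 3.142, -0.0]
contact_force: [0.0, -1.0, 1.5]
finger_gap: 0.226
gripper_force: 20.0
```

The gap is 19.9 mm where I expected 22 mm, so I'll check it.

Emit:
jog_arm(commands=[[0, 0, -10, 0], [0, 0, -40, 0], [0, 0, -80, 0], [0, 0, -100, 0], [0, 0, -100, 0]])

```text
time: 9.75
ee_pos: [0.4256, 0.2201, 0.1096]
ee_rot: [0.012, 3.137, 0.003]
contact_force: [0.9, 0.8, -1.0]
finger_gap: 0.227
gripper_force: 20.0
```

```bash
python3 - <<'E'
from h import *
im,d,c=shot("wrist","w4"); im2,d2,c2=shot("side","d4"); im3,d3,c3=shot("scene","s4"); s=r.get_state(); print(s["finger_gap"],s["gripper_force"],s["ee_pos"])
def crop(im,c,h=45,k=6):
    u,v=proj(c,[s["ee_pos"]])[0].astype(int); print(u,v); return cv2.resize(im[max(v-h,0):v+h,max(u-h,0):u+h],(266,266),interpolation=2)
o=np.hstack([crop(im,c,70),crop(im2,c2,25),crop(im3,c3,25)]); cv2.imwrite("pics/c4.png",o[:,:,::-1])
E
```

```text
0.22834096576995938 19.999921023845673 [0.42353397 0.21867196 0.10617106]
308 292
282 234
301 287
```

View pics/c4.png

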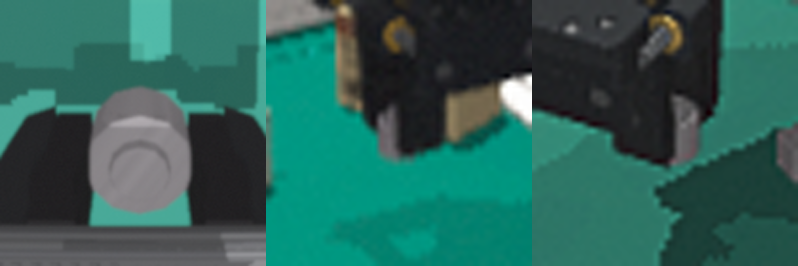

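```bash
python3 - <<'E'
from h import *
s=r.get_state(); M=Ro.from_rotvec(s["ee_rot"]).as_matrix()
for n,f in(("wrist","w4"),("side","d4"),("scene","s4")):
    z=np.load(f"pics/{f}.npz"); K,D,_,_=calib(n,s); P=cloud((K,D,z["R"],z["t"]),z["d"]); L=(P-s["ee_pos"])@M*1000
    im=z["im"].astype(int); m=(abs(L[...,0])<35)&(abs(L[...,1])<20)&(L[...,2]<12)&(L[...,2]>-32)&(im.min(2)>75)
    Q=L[m]; print(n,len(Q),np.percentile(Q,[2,50,98],axis=0).round(1))
    for lo in(-25,-20,-15,-10,-5,0):
        q=Q[(Q[:,2]>lo)&(Q[:,2]<lo+5)]
        if len(q)>5: print(lo,len(q),np.percentile(q[:,:2],[2,98],axis=0).round(1).tolist())
E
```

```text
wrist 2905 [[ -9.3  -8.5 -19.6]
 [  3.6   0.9 -14.9]
 [ 10.3  10.4   0.5]]
-25 14 [[-3.7, -3.8], [4.9, 5.8]]
-20 1338 [[-8.6, -8.0], [9.1, 9.9]]
-15 1047 [[-10.0, -8.7], [10.3, 10.5]]
-10 220 [[3.6, -8.5], [10.5, 10.4]]
-5 206 [[3.9, -8.4], [10.5, 10.5]]
0 80 [[3.3, -8.4], [10.4, 10.4]]
side 24 [[  6.2  -9.1 -16. ]
 [ 11.1  -3.7  -6.5]
 [ 14.2   2.    4.3]]
-15 6 [[8.5, -7.9], [13.1, 0.6]]
-10 6 [[9.6, -9.6], [12.7, 1.7]]
scene 46 [[  2.2  -5.5 -17. ]
 [  7.7   3.4  -8.8]
 [ 10.9   8.9   4.5]]
-15 15 [[3.8, -6.4], [10.2, 8.7]]
-10 9 [[7.0, 1.3], [11.5, 8.6]]
-5 8 [[7.0, 0.7], [10.7, 8.4]]
0 9 [[5.1, 1.8], [10.2, 8.8]]
```

The spacer is held centred, spanning about ±10 mm in tool x and y. Next I'll carry it to the funnel.

```bash
python3 -c "
from h import *
go(.5208,-.2037,.235,180)"
```

```text
t 9.9 pos [0.4235 0.2187 0.1062] yaw 179.6 cmd [-100.4 -421.7 -128.6] -0.4 j7 0.52
```

Emit:
jog_arm(commands=[[0, -10, -45, 0], [-5, -40, -80, 0], [-15, -80, -110, 0], [-25, -120, -129, 0], [-40, -165, -129, 0], [-50, -210, -129, 0], [-60, -255, -129, 0], [-70, -300, -129, 0], [-80, -340, -129, 0], [-90, -380, -129, 0], [-97, -410, -129, 0], [-100, -422, -129, 0]])

```text
time: 11.1
ee_pos: [0.52, -0.207, 0.2338]
ee_rot: [-0.019, -3.139, -0.0]
contact_force: [0.2, -0.0, -0.0]
finger_gap: 0.23
gripper_force: 20.0
```

Emit:
jog_arm(commands=[[0, 0, 0, 0], [0, 0, 0, 0], [0, 0, 0, 0]])

```text
time: 11.4
ee_pos: [0.5207, -0.2011, 0.2356]
ee_rot: [-0.007, -3.141, -0.001]
contact_force: [-0.2, -0.3, -0.4]
finger_gap: 0.228
gripper_force: 20.0
```

```bash
python3 -c "
from h import *
im,d,c=shot('side','d5'); 
cal=calib('side'); u,v=proj(cal,[[.5208,-.2037,.19]])[0].astype(int); cv2.imwrite('pics/c5.png',cv2.resize(im[v-90:v+60,u-100:u+100],(800,600),interpolation=2)[:,:,::-1])
go(.5208,-.2037,.180,180); print(r.get_state()['finger_gap'])"
```

```text
t 11.45 pos [ 0.5208 -0.2014  0.2357] yaw 179.7 cmd [-0.  -2.3 55.7] -0.3 j7 1.57
0.2291941469627276
```

View pics/c5.png

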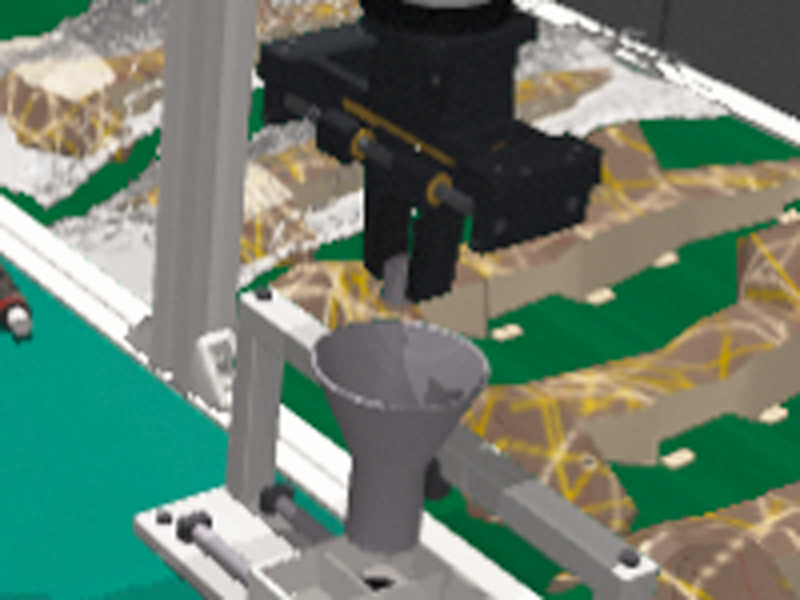

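The spacer hangs over the funnel and the round mark shows under the spout. I'll lower and release.

Emit:
jog_arm(commands=[[0, -2.3, 20, 0], [0, -2.3, 40, 0], [0, -2.3, 53, 0], [0, -2.3, 56, 0], [0, -2.3, 56, 0], [0, -2.3, 56, 0], [0, -2.3, 56, 0]])

```text
time: 12.15
ee_pos: [0.5214, -0.2058, 0.1806]
ee_rot: [0.011, 3.14, -0.001]
contact_force: [-0.2, -0.0, -0.6]
finger_gap: 0.226
gripper_force: 20.0
```

Emit:
jog_arm(commands=[[0, 0, 0, 0], [0, 0, 0, 0], [0, 0, 0, 0], [0, 0, 0, 0], [0, 0, -10, 0], [0, 0, -40, 0], [0, 0, -90, 0], [0, 0, -140, 0], [60, 0, -165, 0], [120, 0, -165, 0], [140, 0, -165, 0], [140, 0, -165, 0]], gripper=-0.25)

```text
time: 13.35
ee_pos: [0.376, -0.2053, 0.3453]
ee_rot: [-0.018, -3.138, 0.005]
contact_force: [0.0, 0.0, 0.1]
finger_gap: 0.37
gripper_force: 0.0
```

```bash
python3 - <<'E'
from h import *
station("wrist","w6"); im,d,c=shot("scene","s6")
w=cv2.imread("pics/w6.png"); P=proj(c,[[.5208,-.2037,.1]])[0].astype(int)
a=cv2.resize(im[P[1]-45:P[1]+45,P[0]-45:P[0]+45][:,:,::-1],(400,400),interpolation=2)
cal=calib("wrist",r.get_state()); u,v=proj(cal,[[.52,-.205,.043]])[0].astype(int); print(u,v)
b=cv2.resize(w[max(v-60,0):v+60,u-60:u+60],(400,400),interpolation=2); cv2.imwrite("pics/c6.png",np.hstack([a,b]))
go(.41,-.249,.25,180)
E
```

```text
wrist handletop 145 [array([ 409.9, -248.8]), array([18. , 12.4]), np.float64(4.9)]
wrist traytop 731 [array([ 491.5, -251.6]), array([145.4,  87.1]), np.float64(88.7)]
wrist traytop 81 [array([ 543.5, -243. ]), array([33.9,  4. ]), np.float64(89.8)]
wrist rim 195 [array([ 479.3, -203.1]), array([10.8, 53.1]), np.float64(2.1)]
wrist rim 1095 [array([ 547.1, -205.1]), array([91.2, 41. ]), np.float64(87.9)]
313 302
t 13.45 pos [ 0.3805 -0.2051  0.3457] yaw 179.5 cmd [-29.7 -43.4  95.8] -0.5 j7 1.89
```

View pics/c6.png

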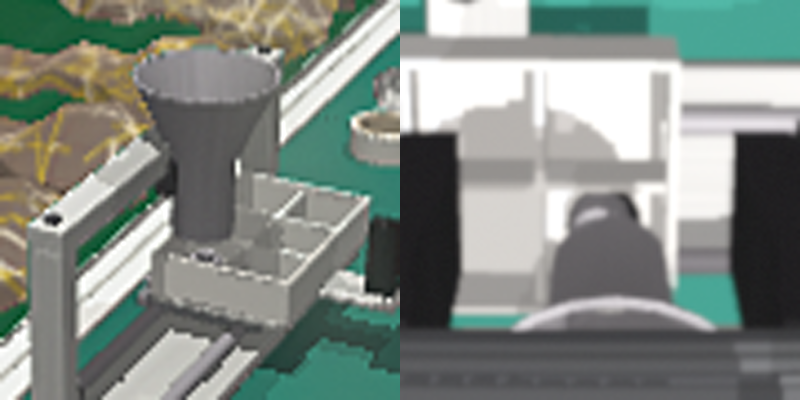

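The spacer lies in the round cell. Next I'll re-grip the handle by its front part and step the tray. The interface can't lean the tool, so I'll grip as far as the funnel allows and then push.

Emit:
jog_arm(commands=[[-24, -44, 0, 0], [-24, -44, 45, 0], [-24, -44, 95, 0], [-24, -44, 145, 0], [-24, -44, 195, 0], [-24, -44, 240, 0], [-24, -44, 270, 0], [-24, -44, 289, 0], [-24, -44, 289, 0], [-24, -44, 289, 0]], gripper=0)

```text
time: 14.45
ee_pos: [0.4059, -0.2484, 0.0558]
ee_rot: [0.01, 3.141, 0.001]
contact_force: [-0.5, -0.4, -0.8]
finger_gap: 0.501
gripper_force: 0.0
```

Emit:
jog_arm(commands=[[0, 0, 0, 0], [0, 0, 0, 0], [0, 0, 0, 0], [0, 0, 0, 0], [0, 0, 0, 0], [0, 0, 0, 0]], gripper=-1, squeeze=20)

```text
time: 15.05
ee_pos: [0.4047, -0.2493, 0.0561]
ee_rot: [0.012, 3.141, -0.001]
contact_force: [-1.2, -0.2, 6.8]
finger_gap: 0.154
gripper_force: 20.0
```

```bash
python3 -c "
from h import *
go(.424,-.1552,.055,179); print(r.get_state()['finger_gap'])"
```

```text
t 15.05 pos [ 0.4047 -0.2493  0.0561] yaw 179.6 cmd [-18.6  94.2   1.1] 0.6 j7 1.55
0.1541419185301385
```

Emit:
jog_arm(commands=[[-1, 5, 0, 0], [-3, 15, 0, 0], [-5, 27, 0, 0], [-8, 40, 0, 0], [-11, 53, 0, 0], [-14, 66, 0, 0], [-17, 78, 0, 0], [-19, 87, 0, 0], [-20, 92, 0, 0], [-20, 94, 0, 0], [-20, 94, 0, 0], [-20, 94, 0, 0]])

```text
time: 16.25
ee_pos: [0.4256, -0.1548, 0.0561]
ee_rot: [0.011, 3.141, -0.0]
contact_force: [-1.8, 1.3, 5.8]
finger_gap: 0.156
gripper_force: 20.0
```

Emit:
jog_arm(commands=[[0, 0, 0, 0], [0, 0, 0, 0], [0, 0, 0, 0], [0, 0, -40, 0], [0, 0, -90, 0], [20, 0, -140, 0], [40, 0, -190, 0], [50, 0, -240, 0], [50, 0, -275, 0], [50, 0, -275, 0], [50, 0, -275, 0]], gripper=0.9)

```text
time: 17.35
ee_pos: [0.3752, -0.1551, 0.3312]
ee_rot: [0.013, 3.14, -0.003]
contact_force: [-0.3, -1.2, -0.8]
finger_gap: 0.949
gripper_force: 0.0
```

```bash
python3 - <<'E'
from h import *
station("wrist","w7"); go(.34,-.16,.20,145)
E
```

```text
wrist handletop 167 [array([ 431.4, -155.6]), array([10.5, 18.9]), np.float64(89.7)]
wrist traytop 770 [array([ 505.4, -156.8]), array([144.3,  75.5]), np.float64(88.3)]
wrist traytop 45 [array([537.9, -51.4]), array([ 3.4, 19.1]), np.float64(7.0)]
wrist rim 1210 [array([ 540.3, -203.5]), array([92.2, 49.7]), np.float64(89.5)]
wrist marks 240 [array([ 494.4, -204.2]), array([21.2, 20.7]), np.float64(1.4)]
t 17.4 pos [ 0.3746 -0.1548  0.3301] yaw 179.6 cmd [ 34.5  -5.5 130.1] 34.6 j7 1.82
```

Emit:
jog_arm(commands=[[-10, -8, 20, 8], [-10, -8, 40, 16], [-10, -8, 60, 24], [-10, -8, 80, 32], [-10, -8, 80, 34.6], [-10, -8, 80, 34.6], [-10, -8, 80, 34.6]], gripper=-1)

```text
time: 18.1
ee_pos: [0.3847, -0.1623, 0.2498]
ee_rot: [-0.942, -2.995, -0.001]
contact_force: [-0.4, -0.3, 1.1]
finger_gap: 0.339
gripper_force: 0.0
```

```bash
python3 -c "
from h import *
go(.388,-.163,.062,145); print(r.get_state()['finger_gap'])
go(.448,-.163,.25,145)"
```

```text
t 18.1 pos [ 0.3847 -0.1623  0.2498] yaw 145.1 cmd [ -3.5   1.3 187.8] 0.1 j7 1.12
0.3393190833653919
t 18.1 pos [ 0.3847 -0.1623  0.2498] yaw 145.1 cmd [-52.3  35.7  -0.3] 0.1 j7 1.12
```

Emit:
jog_arm(commands=[[0, 0, 0, 0], [0, 0, 0, 0], [-3, 1, 30, 0], [-3, 1, 70, 0], [-3, 1, 115, 0], [-3, 1, 155, 0], [-3, 1, 178, 0], [-3, 1, 188, 0], [-3, 1, 188, 0], [-3, 1, 188, 0]])

```text
time: 19.1
ee_pos: [0.3891, -0.164, 0.0637]
ee_rot: [0.945, 2.994, -0.0]
contact_force: [0.3, 0.2, -0.5]
finger_gap: 0.01
gripper_force: 0.0
```

Emit:
jog_arm(commands=[[-4, 3, 0, 0], [-8, 6, 0, 0], [-12, 8.5, 0, 0], [-16, 11, 0, 0], [-18, 12.5, 0, 0], [-20, 14, 0, 0], [-21, 14.5, 0, 0], [-21, 14.5, 0, 0]])

```text
time: 19.9
ee_pos: [0.4137, -0.1639, 0.0627]
ee_rot: [-0.945, -2.996, -0.0]
contact_force: [-0.7, -0.8, 0.3]
finger_gap: 0.002
gripper_force: 0.4
```

```bash
cat >> h.py <<'E'
def hand():                   # handle tops in fixed views
    for n in("scene","side"):
        im,d,c=shot(n,f"{n}_{r.get_state()['time']:.2f}"); P=cloud(c,d); Z=P[...,2]; im=im.astype(int)
        m=(abs(Z-.07)<.0035)&(im.min(2)>110)&(P[...,0]<.53)&(P[...,0]>.43)&(abs(P[...,1]+.16)<.1); Q=P[m]
        print(n,len(Q),"tray pts x min",np.percentile(Q[:,0],[1,5]).round(4),"y",np.percentile(Q[:,1],[1,99]).round(4))
E
python3 -c "
from h import *
hand(); go(.4316,-.163,.062,145); print(r.get_state()['contact_force'],r.get_state()['finger_gap'])"
```

```text
scene 88 tray pts x min [0.4794 0.4803] y [-0.2153 -0.08  ]
side 164 tray pts x min [0.4745 0.4754] y [-0.2314 -0.086 ]
t 20.0 pos [ 0.4137 -0.1639  0.0627] yaw 145.0 cmd [-14.2  11.    0.7] -0.0 j7 0.77
[-1.17025289 -0.60119717 -0.46062614] 0.008959301015809423
```

Emit:
jog_arm(commands=[[-3, 2, 0, 0], [-6, 4, 0, 0], [-8.5, 6, 0, 0], [-10.5, 7.5, 0, 0], [-12, 8.5, 0, 0], [-13, 9, 0, 0], [-13, 9, 0, 0], [-13, 9, 0, 0]])

```text
time: 20.8
ee_pos: [0.4297, -0.1639, 0.0628]
ee_rot: [0.945, 2.996, 0.0]
contact_force: [-0.1, -0.0, -0.1]
finger_gap: 0.006
gripper_force: 0.3
```

```bash
python3 -c "
from h import *
hand(); go(.38,-.163,.062,145); print(r.get_state()['contact_force'])"
```

```text
scene 77 tray pts x min [0.4951 0.496 ] y [-0.2236 -0.0819]
side 102 tray pts x min [0.4915 0.4921] y [-0.232  -0.1325]
t 20.9 pos [ 0.4296 -0.1639  0.0628] yaw 145.0 cmd [ 41.2 -27.8   0.7] -0.0 j7 0.77
[-1.57046909 -0.4911401   0.02383706]
```

Emit:
jog_arm(commands=[[20, -13, 0, 0], [40, -27, 0, 0], [40, -27, -30, 0], [40, -27, -75, 0], [40, -27, -125, 0], [40, -27, -175, 0], [40, -27, -225, 0], [40, -27, -265, 0], [40, -27, -265, 0], [40, -27, -265, 0], [40, -27, -265, 0]])

```text
time: 22.0
ee_pos: [0.3805, -0.1628, 0.3265]
ee_rot: [-0.944, -2.994, -0.0]
contact_force: [0.3, -0.1, 0.1]
finger_gap: 0.002
gripper_force: 0.0
```

```bash
python3 - <<'E'
from h import *
station("wrist","w8"); go(.388,-.163,.062,145)
E
```

```text
wrist handletop 161 [array([ 456.6, -154.8]), array([19. , 12.1]), np.float64(1.1)]
wrist traytop 472 [array([ 510.2, -116.1]), array([125.7,  61.3]), np.float64(50.6)]
wrist traytop 49 [array([537.3, -50.9]), array([ 2.3, 19.8]), np.float64(1.9)]
wrist rim 305 [array([ 519.7, -245.7]), array([ 7.9, 38.8]), np.float64(89.3)]
t 22.05 pos [ 0.3804 -0.1628  0.3263] yaw 145.0 cmd [ -7.1   4.2 264.3] -0.0 j7 1.21
```

```bash
python3 - <<'E'
from h import *
for f in("w2","w7","w8"):
    z=np.load(f"pics/{f}.npz"); K,D,_,_=calib("wrist",r.get_state()); P=cloud((K,D,z["R"],z["t"]),z["d"]); im=z["im"].astype(int)
    m=(abs(P[...,2]-.07)<.003)&(im.min(2)>100)&(abs(P[...,0]-.5)<.055)&(abs(P[...,1]+.2)<.17); Q=P[m]*1000
    e=[(np.percentile(q[:,0],3),q[:,1].mean()) for y in range(-330,-60,6) if len(q:=Q[(Q[:,1]>y)&(Q[:,1]<y+6)])>4]
    e=np.array(e); ok=abs(e[:,0]-np.median(e[:,0]))<3; p=np.polyfit(e[ok,1],e[ok,0],1); yc={"w2":-251,"w7":-157,"w8":-157}[f]
    print(f,ok.sum(),"front edge x at yc",np.polyval(p,yc).round(1),"slope",p[0].round(4),"y range",np.percentile(Q[:,1],[.5,99.5]).round(1))
E
```

```text
w2 25 front edge x at yc 448.7 slope 0.0178 y range [-361.2  -45.1]
w7 24 front edge x at yc 469.4 slope 0.0188 y range [-228.7  -43.9]
w8 16 front edge x at yc 494.1 slope 0.0305 y range [-181.6  -42. ]
```

Two measures agree that the tray needs another 2.9 mm in +x, so I'll push once more.

Emit:
jog_arm(commands=[[-7, 5, 50, 0], [-7, 5, 100, 0], [-7, 5, 150, 0], [-7, 5, 200, 0], [-7, 5, 240, 0], [-7, 5, 264, 0], [-7, 5, 264, 0], [-7, 5, 264, 0], [-22, 15.5, 264, 0], [-35, 24.5, 264, 0], [-35, 24.5, 264, 0], [-35, 24.5, 264, 0]])

```text
time: 23.25
ee_pos: [0.424, -0.1634, 0.0646]
ee_rot: [0.945, 2.995, -0.0]
contact_force: [-0.3, 1.0, -0.0]
finger_gap: 0.007
gripper_force: 0.0
```

```bash
python3 -c "
from h import *
go(.4327,-.1639,.0628,145)"
```

```text
t 23.25 pos [ 0.424  -0.1634  0.0646] yaw 145.0 cmd [-7.4  4.6  1.9] -0.0 j7 0.74
```

Emit:
jog_arm(commands=[[-2, 1.4, 0, 0], [-4, 2.8, 0, 0], [-5.5, 3.8, 0, 0], [-6.5, 4.6, 0, 0], [-7.2, 5, 0, 0], [-7.2, 5, 0, 0], [-7.2, 5, 0, 0]])

```text
time: 23.95
ee_pos: [0.4325, -0.1632, 0.0636]
ee_rot: [-0.945, -2.996, 0.0]
contact_force: [-1.0, -0.7, 1.0]
finger_gap: 0.0
gripper_force: 0.7
```

Emit:
jog_arm(commands=[[20, -13, 0, 0], [40, -27, 0, 0], [40, -27, -30, 0], [40, -27, -75, 0], [40, -27, -125, 0], [40, -27, -175, -8], [40, -27, -225, -16], [40, -27, -265, -24], [40, -27, -265, -32], [40, -27, -265, -35], [40, -27, -265, -35], [40, -27, -265, -35]])

```text
time: 25.15
ee_pos: [0.3845, -0.1622, 0.3286]
ee_rot: [0.003, 3.142, 0.0]
contact_force: [-0.0, -0.6, 0.0]
finger_gap: 0.003
gripper_force: 0.0
```

```bash
python3 - <<'E'
from h import *
station("wrist","w9"); go(.4276,.0866,.15,144.2)
z=np.load("pics/w9.npz"); K,D,_,_=calib("wrist",r.get_state()); P=cloud((K,D,z["R"],z["t"]),z["d"]); im=z["im"].astype(int)
m=(abs(P[...,2]-.07)<.003)&(im.min(2)>100)&(abs(P[...,0]-.5)<.055)&(abs(P[...,1]+.2)<.17); Q=P[m]*1000
e=np.array([(np.percentile(q[:,0],3),q[:,1].mean()) for y in range(-330,-60,6) if len(q:=Q[(Q[:,1]>y)&(Q[:,1]<y+6)])>4])
ok=abs(e[:,0]-np.median(e[:,0]))<3; p=np.polyfit(e[ok,1],e[ok,0],1); print(ok.sum(),np.polyval(p,-157),p[0])
E
```

```text
wrist handletop 147 [array([ 459.6, -156.2]), array([19.5,  9.5]), np.float64(0.1)]
wrist rim 391 [array([ 547.4, -171.8]), array([11. , 44.3]), np.float64(51.7)]
t 25.2 pos [ 0.3844 -0.1622  0.3285] yaw 179.9 cmd [-42.8 248.8 178.6] 35.7 j7 1.79Traceback (most recent call last):
  File "<stdin>", line 6, in <module>
IndexError: too many indices for array: array is 1-dimensional, but 2 were indexed
```

The tray is now centred for the square cell: the handle is at 459.6 mm against a target of 459.5 mm. Now the square block.

Emit:
jog_arm(commands=[[-10, 30, 10, 0], [-20, 75, 30, 0], [-30, 120, 50, 8], [-35, 165, 80, 16], [-40, 210, 120, 24], [-43, 245, 160, 32], [-43, 249, 179, 36], [-43, 249, 179, 36], [-43, 249, 179, 36], [-43, 249, 179, 36]], gripper=0.2)

```text
time: 26.2
ee_pos: [0.4266, 0.0877, 0.1489]
ee_rot: [-0.965, -2.987, 0.001]
contact_force: [-0.5, -0.8, -0.4]
finger_gap: 0.599
gripper_force: 0.0
```

```bash
python3 - <<'E'
from h import *
im,d,c=shot("wrist","w10"); P=cloud(c,d); Z=P[...,2]
m=(Z>.008)&(Z<.03)&(np.hypot(P[...,0]-.4276,P[...,1]-.0866)<.03); Q=P[m]
for a,b in((.008,.03),(.0165,.03)):
    T=Q[(Q[:,2]>a)&(Q[:,2]<b)]; print(len(T),[np.round(x,1) for x in cv2.minAreaRect(np.float32(T[:,:2]*1000))])
go(.4276,.0866,.006,144.2); print(r.get_state()["finger_gap"])
E
```

```text
702 [array([427.9,  86.4]), array([18.8, 19.1]), np.float64(53.8)]
633 [array([428.1,  86.3]), array([18.6, 18.7]), np.float64(53.8)]
t 26.25 pos [0.4275 0.0865 0.1497] yaw 144.1 cmd [-1.000e-01  2.000e-01  1.437e+02] -0.1 j7 0.22
0.598543883143678
```

Emit:
jog_arm(commands=[[-0.5, 0, 45, 0], [-0.5, 0, 90, 0], [-0.5, 0, 120, 0], [-0.5, 0, 136, 0], [-0.5, 0, 144, 0], [-0.5, 0, 144, 0], [-0.5, 0, 144, 0]])

```text
time: 26.95
ee_pos: [0.4291, 0.0858, 0.0068]
ee_rot: [0.973, 2.985, 0.001]
contact_force: [-0.4, 0.2, 0.8]
finger_gap: 0.602
gripper_force: 0.0
```

Emit:
jog_arm(commands=[[0, 0, 0, 0], [0, 0, 0, 0], [0, 0, 0, 0], [0, 0, 0, 0], [0, 0, 0, 0], [0, 0, 0, 0], [0, 0, 0, 0]], gripper=-1, squeeze=20)

```text
time: 27.65
ee_pos: [0.4281, 0.0864, 0.0059]
ee_rot: [0.971, 2.987, -0.0]
contact_force: [-0.4, -0.3, 4.8]
finger_gap: 0.214
gripper_force: 20.0
```

Emit:
jog_arm(commands=[[0, 0, -10, 0], [0, 0, -40, 0], [0, 0, -85, 0], [0, 0, -130, 0], [0, 0, -180, 0], [0, 0, -230, 0], [0, 0, -230, 0]])

```text
time: 28.35
ee_pos: [0.431, 0.0877, 0.2414]
ee_rot: [0.968, 2.979, 0.006]
contact_force: [1.0, 0.2, -0.4]
finger_gap: 0.215
gripper_force: 20.0
```

```bash
python3 - <<'E'
from h import *
s=r.get_state(); im,d,c=shot("wrist","w11"); P=cloud(c,d); M=Ro.from_rotvec(s["ee_rot"]).as_matrix(); L=(P-s["ee_pos"])@M*1000
m=(abs(L[...,0])<35)&(abs(L[...,1])<20)&(L[...,2]<12)&(L[...,2]>-32)&(im.min(2)>75)
print(s["finger_gap"],s["gripper_force"],m.sum(),np.percentile(L[m],[2,50,98],axis=0).round(1))
go(.5208,-.2037,.235,180)
E
```

```text
0.2148438717693045 19.986964166164398 2853 [[ -8.5  -9.1 -17.1]
 [  4.2  -0.3 -12.3]
 [  9.5   8.6   3. ]]
t 28.4 pos [0.4295 0.0866 0.2386] yaw 143.9 cmd [-244.7 -181.     4.2] -36.1 j7 0.37
```

The block is held. I'll carry it to the funnel.

Emit:
jog_arm(commands=[[-20, -15, 0, -5], [-50, -37, 0, -12], [-85, -63, 0, -20], [-120, -89, 0, -28], [-155, -115, 0, -36], [-190, -140, 0, -36], [-220, -163, 0, -36], [-238, -176, 0, -36], [-244, -181, 4, -36], [-244, -181, 4, -36], [-244, -181, 4, -36], [-244, -181, 4, -36]])

```text
time: 29.6
ee_pos: [0.5186, -0.2016, 0.2317]
ee_rot: [0.004, -3.141, -0.001]
contact_force: [0.0, 0.3, -0.1]
finger_gap: 0.215
gripper_force: 20.0
```

```bash
python3 -c "
from h import *
go(.5208,-.2037,.180,180)"
```

```text
t 29.6 pos [ 0.5186 -0.2016  0.2317] yaw -179.9 cmd [-2.2 -2.1 51.7] 0.1 j7 1.47
```

Emit:
jog_arm(commands=[[-2, -2, 10, 0], [-2, -2, 30, 0], [-2, -2, 46, 0], [-2, -2, 52, 0], [-2, -2, 52, 0], [-2, -2, 52, 0], [-2, -2, 52, 0]])

```text
time: 30.3
ee_pos: [0.5214, -0.2056, 0.1804]
ee_rot: [0.001, 3.14, -0.001]
contact_force: [0.8, 0.1, 0.3]
finger_gap: 0.21
gripper_force: 20.0
```

Emit:
jog_arm(commands=[[0, 0, 0, 0], [0, 0, 0, 0], [0, 0, 0, 0], [0, 0, 0, 0], [0, 0, -10, 0], [0, 0, -40, 0], [0, 0, -90, 0], [0, 0, -140, 0], [60, 0, -165, 0], [120, 0, -165, 0], [140, 0, -165, 0], [140, 0, -165, 0]], gripper=-0.25)

```text
time: 31.5
ee_pos: [0.3758, -0.207, 0.3449]
ee_rot: [-0.011, -3.137, 0.008]
contact_force: [0.7, -1.4, -0.9]
finger_gap: 0.379
gripper_force: 0.0
```

```bash
python3 - <<'E'
from h import *
a,_,c=shot("scene","s12"); b,_,cb=shot("side","d12"); w,_,cw=shot("wrist","w12")
def crop(im,c,X,h,n): u,v=proj(c,[X])[0].astype(int); print(u,v); return cv2.resize(im[max(v-h,0):v+h,max(u-h,0):u+h],(n,n),interpolation=2)
o=np.hstack([crop(a,c,[.53,-.17,.08],38,266),crop(b,cb,[.53,-.17,.08],50,266),crop(w,cw,[.5,-.19,.06],75,266)]); cv2.imwrite("pics/c12.png",o[:,:,::-1]); print(r.get_state()["finger_gap"])
E
```

```text
333 212
407 304
325 293
0.3709182151944688
```

View pics/c12.png

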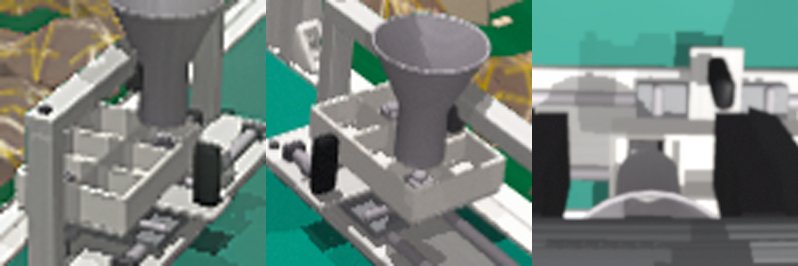

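The side crop shows a grey part under the spout in the square cell. I'll confirm numerically and check that the spacer is still in its own cell.

```bash
python3 - <<'E'
from h import *
for n,f in(("side","d12"),("scene","s12")):
    z=np.load(f"pics/{f}.npz"); P=cloud(calib(n),z["d"]); im=z["im"].astype(int)
    for l,x,y in(("square",.5215,-.2037),("round",.5695,-.1105)):
        m=(abs(P[...,0]-x)<.016)&(abs(P[...,1]-y)<.016)&(P[...,2]>.047)&(P[...,2]<.0685)
        Q=P[m]; print(n,l,len(Q),Q.mean(0).round(4) if len(Q) else "",np.percentile(Q,[5,95],axis=0).round(3).tolist() if len(Q) else "", im[m].mean(0).round() if len(Q) else "")
    m=(abs(P[...,0]-.5215)<.02)&(abs(P[...,1]+.2037)<.02)&(P[...,2]>.13)&(P[...,2]<.16); print("in funnel pts",m.sum())
E
```

```text
side square 50 [ 0.5175 -0.208   0.0625] [[0.511, -0.215, 0.058], [0.527, -0.2, 0.067]] [144. 137. 142.]
side round 39 [ 0.5623 -0.115   0.0625] [[0.555, -0.122, 0.056], [0.568, -0.106, 0.067]] [134. 128. 133.]
in funnel pts 48
scene square 30 [ 0.5209 -0.2027  0.0619] [[0.514, -0.212, 0.058], [0.53, -0.197, 0.066]] [112. 110. 112.]
scene round 10 [ 0.5634 -0.1103  0.0631] [[0.559, -0.117, 0.062], [0.568, -0.105, 0.065]] [116. 115. 116.]
in funnel pts 26
```

Both parts stand in their own cells with tops at about 65 mm, and the robot is clear of everything. I'll hand in.

```bash
python3 -c "
from plant import r
print(r.finish_job())"
```

```text
the job is handed in; nothing more can be done
None
```

The job is handed in: the round spacer and then the square block went through the funnel and each is in its own marked cell, confirmed by depth readings, with about 32 s of the 72 s used.

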